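# Switch on the make-up mirror in order

## Task

Get the lit magnifying mirror ready from its control dock: with the fingertips, press down the raised, black-dotted end of the white rocker first (mains), then the blue one (demister), then the amber one (light), each all the way over so that it stays on. Leave the green rocker off, and leave the cup, atomiser, nail brush and hair clip standing where they are, without picking anything up.

Things in the scene. Friction and masses are not known exactly. Their poses are not given: they have to be found in the camera images.
- dock: the mirror's control dock, a dark metal box with a black top fixed on the marble, 130 (along its x) x 300 (along its y) x 25 mm high, origin at the centre of its underside. Its x axis points roughly away from the robot. The four rockers stand on its top in one row along its y axis, 65 mm apart (at -97.5, -32.5, 32.5 and 97.5 mm), in an order that changes from start to start
- white (a joint): tilt of the white rocker (mains): about -0.2 rad is off (black-dotted end raised), 0 is level, +0.2 rad is fully on (black-dotted end down). It has no return spring and stays where it is left; about 5 N at the dot tips it, and it ends on a hard stop
- white_press (a point): the black dot on the top face of the white rocker, the place to press, which moves with the rocker. The rocker's cap is a flat bar 60 mm long (along the dock's x) x 32 mm wide x 10 mm thick, pivoted at its middle, 35 mm above the marble; the dot is 20 mm from the pivot, towards the dock's +x side (the far end seen from the robot). The dot lies about 48 mm above the marble when off and 40 mm when on, so it goes down 8 mm
- blue (a joint): tilt of the blue rocker (demister): about -0.2 rad is off (black-dotted end raised), 0 is level, +0.2 rad is fully on (black-dotted end down). It has no return spring and stays where it is left; about 5 N at the dot tips it, and it ends on a hard stop
- blue_press (a point): the black dot on the top face of the blue rocker, the place to press, which moves with the rocker. The rocker's cap is a flat bar 60 mm long (along the dock's x) x 32 mm wide x 10 mm thick, pivoted at its middle, 35 mm above the marble; the dot is 20 mm from the pivot, towards the dock's +x side (the far end seen from the robot). The dot lies about 48 mm above the marble when off and 40 mm when on, so it goes down 8 mm
- amber (a joint): tilt of the amber rocker (light): about -0.2 rad is off (black-dotted end raised), 0 is level, +0.2 rad is fully on (black-dotted end down). It has no return spring and stays where it is left; about 5 N at the dot tips it, and it ends on a hard stop
- amber_press (a point): the black dot on the top face of the amber rocker, the place to press, which moves with the rocker. The rocker's cap is a flat bar 60 mm long (along the dock's x) x 32 mm wide x 10 mm thick, pivoted at its middle, 35 mm above the marble; the dot is 20 mm from the pivot, towards the dock's +x side (the far end seen from the robot). The dot lies about 48 mm above the marble when off and 40 mm when on, so it goes down 8 mm
- green (a joint): tilt of the green rocker (night light): about -0.2 rad is off (black-dotted end raised), 0 is level, +0.2 rad is fully on (black-dotted end down). It has no return spring and stays where it is left; about 5 N at the dot tips it, and it ends on a hard stop
- green_press (a point): the black dot on the top face of the green rocker, the place to press, which moves with the rocker. The rocker's cap is a flat bar 60 mm long (along the dock's x) x 32 mm wide x 10 mm thick, pivoted at its middle, 35 mm above the marble; the dot is 20 mm from the pivot, towards the dock's +x side (the far end seen from the robot). The dot lies about 48 mm above the marble when off and 40 mm when on, so it goes down 8 mm
- cup_mid (a point): centre, 45 mm up, of the loose blue ceramic cup, 76 mm wide and 90 mm high, beside the dock
- atomiser_mid (a point): centre, 46 mm up, of the loose green glass atomiser with a chrome twist cap, 60 mm wide and 92 mm high, beside the dock
- brush_mid (a point): centre, 19 mm up, of the loose bamboo nail brush, 45 x 95 x 38 mm high, on the robot's side of the dock
- clip_mid (a point): centre, 25 mm up, of the loose amber plastic hair clip, 47 x 85 x 50 mm high, on the robot's side of the dock

How it is judged:
On the way, in this order (a step that is already met when the one before it is completed fails the run):
1. the white rocker is on (value of joint white above 0.13 rad), for 0.1 s.
2. then the blue rocker is on (value of joint blue above 0.13 rad), for 0.1 s.
3. then the amber rocker is on (value of joint amber above 0.13 rad), for 0.1 s.
At the end, for the whole second after the job is handed in: white, blue and amber rockers on (each above 0.13 rad), green still off (below -0.12 rad), and cup, atomiser, nail brush and hair clip within 25 mm of where they began (value of joint each of white, blue, amber above 0.13 rad and value of joint green below -0.12 rad and distance of each of cup_mid, atomiser_mid, brush_mid, clip_mid from where it was at the start of the episode below 0.025 m); the robot touches nothing.
It fails at once if the blue rocker is tipped over before the white one is on (value of joint blue above 0 rad and value of joint white below 0.1 rad).
It fails at once if the amber rocker is tipped over before the blue one is on (value of joint amber above 0 rad and value of joint blue below 0.1 rad).
It fails at once if the green rocker is tipped (value of joint green above -0.08 rad).
It fails at once if the cup, atomiser, brush or clip is lifted, knocked or pushed aside (over 25 mm) (distance of any of cup_mid, atomiser_mid, brush_mid, clip_mid from where it was at the start of the episode above 0.025 m).
It also fails if it takes over 45 s, if anything falls off the work surface, if the arm or the gripper's body presses on something with over 40 N, if the wrist force passes 120 N, or if a joint passes its speed limit or range.

## Robot

A 7-joint arm with a two-finger parallel gripper is mounted at the origin on the work surface. World frame = base frame: x ahead of the robot, y to its left, z up, the work surface at z = 0. Lengths are in m, angles in rad, forces in N, time in s.
With the tool pointing down it reaches from about 0.4 to 0.85 m from the base axis. Payload 10.4 kg.
Tool frame: the origin (TCP) lies midway between the tips of the shut fingers; the grasp point (between the pads) lies 19 mm behind it; z points along the fingers, y is the line along which they close (so a half turn about z gives the same grasp; the last joint's range is limited). The gripper opens to 87 mm and grips with 3 to 60 N. Pads are 19 mm wide; open, the fingers measure 117 mm over their backs; the gripper's body (75 mm by 190 mm) begins 51 mm behind the grasp point.
Start: joints at [1.139, 0.332, -0.065, 1.46, 0.022, 1.35, -0.088], TCP at [0.248, -0.574, 0.195] pointing down, gripper open.
Joint ranges: [-2.6, 2.6], [-0.5, 2.12], [-1.47, 1.34], [0.16, 2.42], [-1.27, 4.41], [0.06, 2.06], [-2.6, 2.6]. Speed limits (rad/s): [2.22, 2.22, 2.79, 2.79, 3.14, 3.14, 3.14].

## Interface

Orientations are given as [roll, pitch, yaw] about the fixed x, y, z axes, in that order (R = Rz(yaw) Ry(pitch) Rx(roll)).
In Python, from plant import arm gives the robot as it stands.
- The arm moves only by the shell command python3 -m crank 'ROWS' [FORCE]. ROWS is JSON, a list of rows, each an object with "rot": the turn, a rotation vector about the tool's x, y, z in rad, a list of three; "travel": the shift along the tool's x, y, z in mm, a list of three; "hand": the finger opening in mm, from 0 to 87. A call has 1 to 20 rows; each row is the pose to reach, as a shift and turn from the pose commanded when the call began, along the tool's axes at that moment; what a row does not reach only later rows make up. A row lasts 1/8 s, in which the tool goes at most 62.5 mm and 10.7 degrees, less where a joint would pass 70% of its speed; a pose out of reach is approached as far as the arm can. A call with a gripper value outside its range is refused whole. The fingers move at their own pace and stop on an object; FORCE is the grip in N (left out, the last holds). Time passes only in rows, so rows that repeat a pose let the fingers close. It gives the time, the measured TCP pose, the force, the opening and the grip force at its end, in the units of the state.
- arm.get_state(): the state, without advancing time (a new reading comes with each control period).
- arm.get_image(name): name is "side" or "top" or "wrist"; returns a dict with "image" (420x560x3 uint8, red, green, blue), "camera_matrix" (3x3 intrinsics, pixels), "dist_coeffs" ([k1, k2, p1, p2, k3] as OpenCV has them; the pictures are not rectified), "position" and "attitude" of the camera in the world. Camera axes: x right, y up, looking along -z (the intrinsics and any distortion apply to the point x, -y, -z); pixel columns grow to the right and rows downward; lengths in m; the calibration is good to about 2 mm. A picture is of the moment at which its call begins. There is no depth.
- arm.hand_in(): hands the job in; it is judged then, once.
The state is a dict: "clock": time; "qpos": joint angles; "joint_vel": joint speeds; "tau": joint torques, N m; "eef_pos": TCP position; "orientation": TCP orientation; "wrist_force": force on the tool from outside, world axes, zero at the start; "ft_torque": the same for the moment, N m; "grip_width": finger opening in m; "finger_force": force on a finger pad.
Only numpy, scipy, OpenCV 4.12 (cv2) and the standard library are available. Lean on these libraries where they do the work, as an engineer would, in place of code of your own. Each camera call takes 0.05 s, during which the arm holds its last target. There are 200 camera calls.

## Working session

There is one attempt and no reset: what is moved stays moved. The work goes in short steps, Python scripts to look and compute and a shell command to move; the robot and the scene stay as the last step left them, time stands still between calls to the robot, and variables do not carry over. Pictures are saved under pics/ and viewed, at most 10 in all, crops included, and the job is handed in when it is done.

```bash
ls; mkdir -p pics; python3 - <<'E'
from plant import arm
import cv2,pickle
d={}
for n in("top","side"):
    r=arm.get_image(n);d[n]=r;cv2.imwrite(f"pics/{n}0.png",r["image"][:,:,::-1])
    print(n,r["camera_matrix"],r["dist_coeffs"],r["position"],r["attitude"])
pickle.dump(d,open("d0.pkl","wb"))
s=arm.get_state();print(s["clock"],s["eef_pos"],s["orientation"],s["wrist_force"],s["grip_width"])
E
```

```text
pics
top [[380.88614367   0.         272.03568474]
 [  0.         380.88614367 217.45153042]
 [  0.           0.           1.        ]] [-0.08010123  0.          0.          0.          0.        ] [0.44129577 0.04184794 0.8953543 ] [ 0.12979731  0.01393436 -1.59914124]
side [[391.03478036   0.         275.74256787]
 [  0.         391.03478036 211.45684789]
 [  0.           0.           1.        ]] [0.03965995 0.         0.         0.         0.        ] [0.1131882  0.43479711 0.79186617] [ 0.66355591 -0.00647985 -2.33723486]
0.1 [ 0.2482731  -0.57316409  0.19442565] [-3.14032482e+00  6.21846282e-05  4.08809730e-01] [-0.00638385  0.13201201  0.76100841] 0.08681891744845743
```

View pics/top0.png

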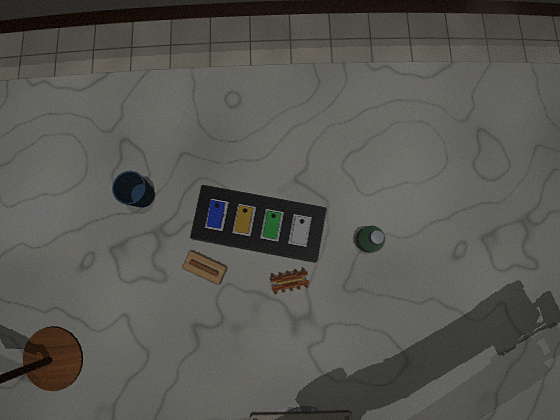

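View pics/side0.png

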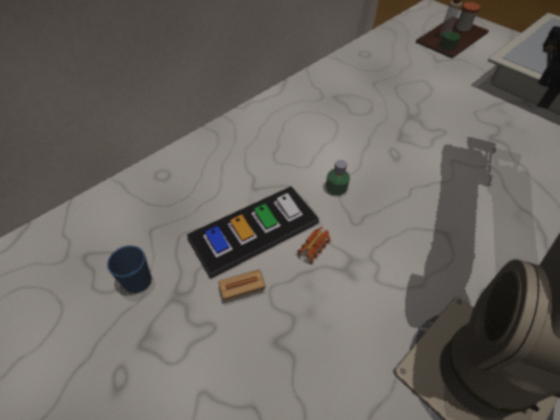

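The top view shows blue (217,214), amber (244,220), green (272,225) and white (300,230), with their dots at the upper (far) ends. The brush and clip are below the dock, the cup is at left and the atomiser at right.

```bash
cat > h.py <<'E'
import cv2,numpy as np
from scipy.spatial.transform import Rotation as R
def ray(r,px,z):
    u=cv2.undistortPoints(np.array([[px]],float),r["camera_matrix"],np.array(r["dist_coeffs"]))[0,0]
    d=R.from_euler("xyz",r["attitude"]).apply([u[0],-u[1],-1]);p=np.array(r["position"])
    return p+d*(z-p[2])/d[2]
def caps(r,box=None):
    hsv=cv2.cvtColor(r["image"],cv2.COLOR_RGB2HSV);out={}
    x0,y0,x1,y1=box or (0,0,560,420)
    for n,lo,hi in(("blue",(110,150,80),(130,255,255)),("amber",(12,150,90),(28,255,255)),("green",(50,150,80),(75,255,255)),("white",(0,0,130),(180,50,255))):
        m=np.zeros(hsv.shape[:2],np.uint8);m[y0:y1,x0:x1]=cv2.inRange(hsv,lo,hi)[y0:y1,x0:x1]
        m=cv2.morphologyEx(m,cv2.MORPH_OPEN,np.ones((3,3)))
        cs,_=cv2.findContours(m,cv2.RETR_EXTERNAL,cv2.CHAIN_APPROX_NONE)
        if cs:
            c=max(cs,key=cv2.contourArea);out[n]=cv2.minAreaRect(c)
            f=np.zeros_like(m);cv2.drawContours(f,[cv2.convexHull(c)],0,255,-1);f=cv2.erode(f,np.ones((3,3)))
            dm=((r["image"].max(2)<75)&(f>0)).astype(np.uint8)
            ys,xs=np.nonzero(dm);out[n+"_dot"]=(xs.mean(),ys.mean(),len(xs)) if len(xs) else None
    return out
E
python3 - <<'E'
import pickle;from h import *
d=pickle.load(open("d0.pkl","rb"))
for n,box in(("top",(190,180,330,265)),("side",(185,185,325,275))):
    o=caps(d[n],box)
    for k in("blue","amber","green","white"):
        if k in o:
            q=o[k+"_dot"];print(n,k,np.round(o[k][0]),np.round(o[k][1]),"cap",ray(d[n],o[k][0],.04).round(4),"dot",q and ray(d[n],q[:2],.048).round(4),q)
E
```

```text
top blue [215. 214.] [13. 26.] cap [0.565  0.1796 0.04  ] dot [0.5841 0.1748 0.048 ] (np.float64(216.72222222222223), np.float64(205.11111111111111), 18)
top amber [243. 219.] [13. 26.] cap [0.5512 0.1161 0.04  ] dot [0.571  0.1117 0.048 ] (np.float64(244.64705882352942), np.float64(210.0), 17)
top green [271. 225.] [12. 25.] cap [0.5371 0.0525 0.04  ] dot [0.554 0.047 0.048] (np.float64(273.6), np.float64(216.6), 5)
side blue [217. 239.] [24. 14.] cap [0.57   0.1779 0.04  ] dot [0.5874 0.1749 0.048 ] (np.float64(212.5), np.float64(231.5), 4)
side amber [242. 227.] [24. 14.] cap [0.556  0.1134 0.04  ] dot [0.574  0.1105 0.048 ] (np.float64(237.5), np.float64(219.5), 4)
side green [266. 215.] [23. 12.] cap [0.5418 0.0493 0.04  ] dot [0.5607 0.0465 0.048 ] (np.float64(261.125), np.float64(208.125), 8)
side white [234. 207.] [44. 99.] cap [0.6133 0.0874 0.04  ] dot None None
```

```bash
python3 -m crank '[{"rot":[0,0,0.627],"travel":[495,-392,0],"hand":0},{"rot":[0,0,0.627],"travel":[495,-392,0],"hand":0},{"rot":[0,0,0.627],"travel":[495,-392,0],"hand":0},{"rot":[0,0,0.627],"travel":[495,-392,0],"hand":0},{"rot":[0,0,0.627],"travel":[495,-392,0],"hand":0},{"rot":[0,0,0.627],"travel":[495,-392,0],"hand":0},{"rot":[0,0,0.627],"travel":[495,-392,0],"hand":0},{"rot":[0,0,0.627],"travel":[495,-392,0],"hand":0},{"rot":[0,0,0.627],"travel":[495,-392,0],"hand":0},{"rot":[0,0,0.627],"travel":[495,-392,0],"hand":0},{"rot":[0,0,0.627],"travel":[495,-392,0],"hand":0},{"rot":[0,0,0.627],"travel":[495,-392,0],"hand":0},{"rot":[0,0,0.627],"travel":[495,-392,74],"hand":0},{"rot":[0,0,0.627],"travel":[495,-392,74],"hand":0},{"rot":[0,0,0.627],"travel":[495,-392,74],"hand":0}]'
python3 - <<'E'
from plant import arm
import cv2,pickle;from h import *
r=arm.get_image("wrist");pickle.dump(r,open("w1.pkl","wb"));cv2.imwrite("pics/w1.png",r["image"][:,:,::-1])
o=caps(r)
for k in o: print(k,o[k])
print(r["position"],r["attitude"])
E
```

```text
clock: 1.98
eef_pos: [0.5465, -0.0184, 0.1216]
orientation: [3.141, 0.001, -0.22]
wrist_force: [0.2, 0.3, 0.7]
grip_width: 0.0006
finger_force: 0.0
blue ((44.55000305175781, 231.64999389648438), (80.005615234375, 45.53679656982422), 71.56504821777344)
blue_dot (np.float64(34.31707317073171), np.float64(212.2560975609756), 82)
amber ((122.90385437011719, 231.0192413330078), (74.13189697265625, 43.7338981628418), 78.69007110595703)
amber_dot (np.float64(116.96385542168674), np.float64(211.44578313253012), 83)
green ((200.4483184814453, 224.4573211669922), (50.580650329589844, 37.971046447753906), 84.5596694946289)
green_dot (np.float64(198.70676691729324), np.float64(211.57894736842104), 133)
white ((279.49993896484375, 138.99996948242188), (558.9998779296875, 277.99993896484375), -0.0)
white_dot (np.float64(263.78913189977334), np.float64(185.4641916314403), 16323)
[ 0.61670997 -0.03488636  0.31088275] [-2.73705892e-01 -3.27218160e-04 -1.79051595e+00]
```

View pics/w1.png

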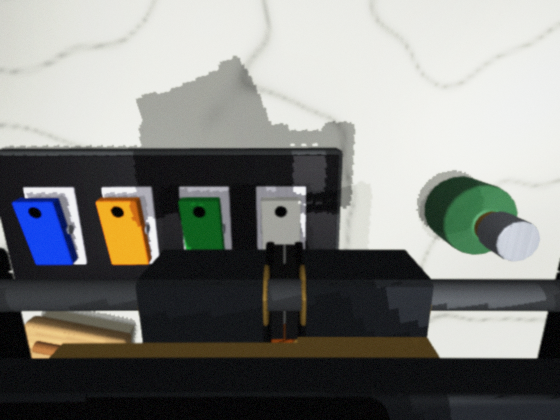

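The wrist view shows the four dots at about blue (34,212), amber (117,211), green (199,212) and white (281,212). The shut fingers are just behind the white rocker.

```bash
python3 - <<'E'
import pickle;from h import *
r=pickle.load(open("w1.pkl","rb"))
P=[ray(r,p,.048)[:2] for p in((34.3,212.3),(117,211.4),(198.7,211.6),(281,212))]
for p in P: print(p.round(4))
print(np.diff(P,axis=0).round(4))
R0=R.from_euler("xyz",[3.141,.001,-.22]);t=np.array([.5465,-.0184,.1216])
for p in P: print((R0.inv().apply(np.r_[p,.048]-t)*1000).round(1))
E
```

```text
[0.5846 0.1749]
[0.5711 0.1111]
[0.5568 0.048 ]
[ 0.5422 -0.0158]
[[-0.0135 -0.0638]
 [-0.0143 -0.0631]
 [-0.0146 -0.0638]]
[  -4.9 -197.    73.5]
[  -4.2 -131.8   73.5]
[ -4.3 -67.1  73.6]
[-4.6 -1.6 73.6]
```

```bash
python3 -m crank '[{"rot":[0,0,0],"travel":[-1,-2,45],"hand":0},{"rot":[0,0,0],"travel":[-1,-2,65],"hand":0},{"rot":[0,0,0],"travel":[-1,-2,70],"hand":0},{"rot":[0,0,0],"travel":[-1,-2,73],"hand":0},{"rot":[0,0,0],"travel":[-1,-2,76],"hand":0},{"rot":[0,0,0],"travel":[-1,-2,79],"hand":0},{"rot":[0,0,0],"travel":[-1,-2,81],"hand":0},{"rot":[0,0,0],"travel":[-1,-2,81],"hand":0}]'
```

```text
clock: 3.02
eef_pos: [0.5462, -0.0149, 0.0401]
orientation: [3.142, 0.0, -0.218]
wrist_force: [0.2, 0.2, 0.5]
grip_width: 0.0005
finger_force: 0.0
```

```bash
python3 -m crank '[{"rot":[0,0,0],"travel":[0,0,1],"hand":0},{"rot":[0,0,0],"travel":[0,0,2],"hand":0}]'
```

```text
clock: 3.28
eef_pos: [0.5464, -0.0149, 0.0381]
orientation: [3.142, -0.0, -0.218]
wrist_force: [-0.3, 1.0, -0.3]
grip_width: 0.0006
finger_force: 0.0
```

```bash
python3 - <<'E'
from plant import arm
import cv2,pickle
a=[]
for n in("wrist","side"):
    r=arm.get_image(n);a.append(r["image"])
a[1]=cv2.resize(a[1][170:290,170:330],(560,420))
import numpy as np
im=np.hstack([cv2.resize(x,(400,300)) for x in a]);cv2.imwrite("pics/w2.png",im[:,:,::-1])
E
```

```text
(no output)
```

View pics/w2.png

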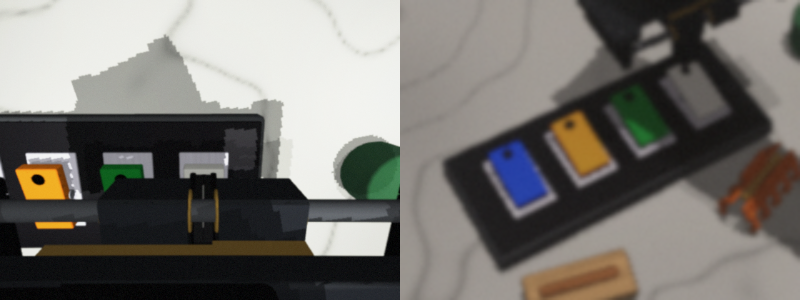

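Left half: the white cap's far end is now under the fingers. Right half: the fingertip is at the white cap's far end, about (685,60). It isn't clear the stop was reached, so I'll press a little deeper and watch the force.

```bash
python3 -m crank '[{"rot":[0,0,0],"travel":[0,0,1],"hand":0},{"rot":[0,0,0],"travel":[0,0,2],"hand":0}]'; python3 -m crank '[{"rot":[0,0,0],"travel":[0,0,1],"hand":0}]'
```

```text
clock: 3.62
eef_pos: [0.5463, -0.0149, 0.0361]
orientation: [3.142, -0.0, -0.218]
wrist_force: [0.1, -0.1, -0.4]
grip_width: 0.0006
finger_force: 0.0
clock: 3.75
eef_pos: [0.5463, -0.0149, 0.0351]
orientation: [3.141, -0.0, -0.218]
wrist_force: [-1.2, -0.8, 0.2]
grip_width: 0.0009
finger_force: 0.0
```

```bash
python3 -m crank '[{"rot":[0,0,0],"travel":[0,0,-40],"hand":0},{"rot":[0,0,0],"travel":[0,0,-85],"hand":0},{"rot":[0,0,0],"travel":[0,0,-85],"hand":0}]'
python3 - <<'E'
from plant import arm
import cv2,pickle,numpy as np
a=[]
for n in("wrist","side"):
    r=arm.get_image(n);a.append(r["image"]);pickle.dump(r,open(n+"3.pkl","wb"))
a[1]=cv2.resize(a[1][170:290,170:330],(560,420));a[0]=cv2.resize(a[0][140:290,170:370],(560,420))
im=np.hstack([cv2.resize(x,(400,300)) for x in a]);cv2.imwrite("pics/w3.png",im[:,:,::-1])
E
```

```text
clock: 4.12
eef_pos: [0.5486, -0.0147, 0.1237]
orientation: [-3.141, -0.006, -0.218]
wrist_force: [0.2, 0.0, -0.5]
grip_width: 0.0003
finger_force: 0.0
```

View pics/w3.png

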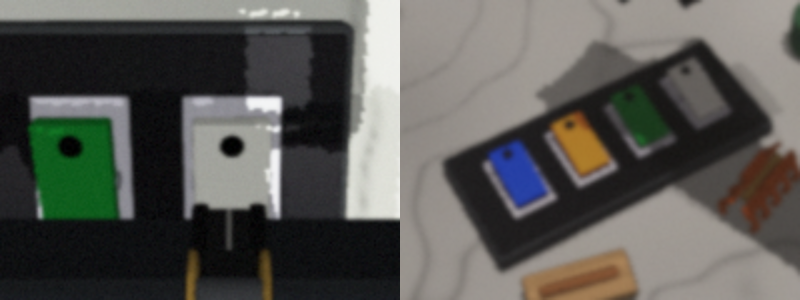

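White's cap looks unchanged, with its dot on the same row as green's. I'll check where the fingertips really are against the reported TCP.

```bash
cat >> h.py <<'E'
def proj(r,P):
    P=np.atleast_2d(P);c=R.from_euler("xyz",r["attitude"]).inv().apply(P-np.array(r["position"]))*[1,-1,-1]
    return cv2.projectPoints(c,np.zeros(3),np.zeros(3),r["camera_matrix"],np.array(r["dist_coeffs"]))[0][:,0]
E
python3 - <<'E'
from plant import arm
import pickle;from h import *
t=np.array(arm.get_state()["eef_pos"]);print(t)
P=[t,t+[0,0,.02],[.5422,-.0158,.048],[.5422,-.0158,.040]]
w,s=[pickle.load(open(n+"3.pkl","rb")) for n in("wrist","side")];tp=arm.get_image("top");pickle.dump(tp,open("top3.pkl","wb"))
out=[]
for r,b in((w,(200,300,180,300)),(s,(240,320,140,230)),(tp,(250,350,170,260))):
    p=proj(r,P);print(p.round(1))
    im=r["image"].copy()
    x0,x1,y0,y1=b;k=4;im=cv2.resize(im[y0:y1,x0:x1],None,fx=k,fy=k)
    for q,c in zip(p,((255,0,0),(255,0,255),(0,255,255),(255,255,0))):
        cv2.drawMarker(im,tuple(int(v) for v in ((q-[x0,y0]+.5)*k)),c,0,14,1)
    out.append(cv2.copyMakeBorder(im,0,480-im.shape[0],0,0,0))
im=np.hstack(out);im=cv2.resize(im,(800,int(im.shape[0]*800/im.shape[1])));cv2.imwrite("pics/w4.png",im[:,:,::-1])
E
```

```text
[ 0.54634443 -0.01499641  0.12012413]
[[283.9 240.8]
 [283.8 253.9]
 [286.1 213.5]
 [286.1 210.9]]
[[284.  178.2]
 [284.2 172.2]
 [284.7 198.8]
 [284.6 200.8]]
[[303.5 214.8]
 [304.2 213.4]
 [301.8 221. ]
 [301.5 221.4]]
```

View pics/w4.png

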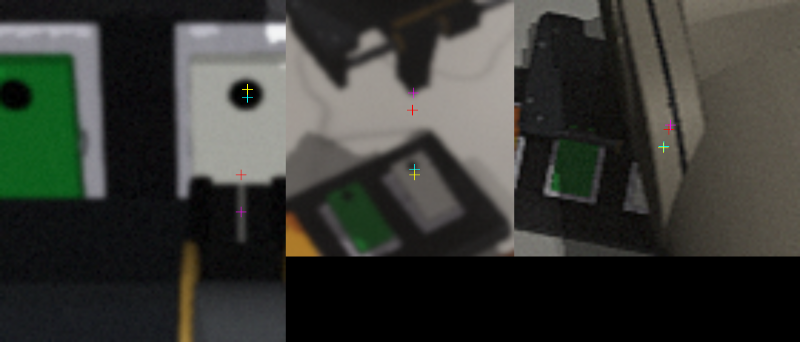

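The side view puts the visible fingertip (~(284,171)) about 20 mm above the reported TCP, so my press stopped short. Before going lower I'll check the body clearance to the atomiser and cup.

```bash
python3 - <<'E'
from plant import arm
import pickle;from h import *
d=pickle.load(open("d0.pkl","rb"));Rd=R.from_euler("z",-.218)
for n,p in(("atom",(376,238)),("cup",(129,187))):
    q=ray(d["top"],p,.09);print(n,q)
    for m,w in(("white",[.5422,-.0158,.09]),("blue",[.5846,.1749,.09])): print(m,(Rd.inv().apply(q-w)*1000).round())
s=arm.get_image("side");t=arm.get_state()["eef_pos"];print(t)
g=s["image"].max(2)[150:200,278:292];print(g[:,::2])
print(proj(s,[np.add(t,[0,0,k]) for k in(0,.01,.02,.03)]))
E
```

```text
atom [ 0.49607622 -0.16928402  0.09      ]
white [ -12. -160.   -0.]
blue [ -12. -355.   -0.]
cup [0.62350666 0.36182537 0.09      ]
white [ -2. 386.  -0.]
blue [ -2. 191.  -0.]
[ 0.54553157 -0.01497015  0.11895045]
[[ 42  40  34  28  28  28  28]
 [ 35  31  27  27  29  28  30]
 [ 37  29  28  26  28  27  27]
 [ 45  39  28  30  26  28  27]
 [ 46  51  30  29  29  28  25]
 [ 44  54  35  28  27  28  26]
 [ 42  52  34  26  26  28  28]
 [ 42  49  34  28  27  27  28]
 [ 52  46  35  29  26  27  28]
 [ 73  42  32  29  29  27  31]
 [ 97  39  29  28  28  28  33]
 [106  37  25  23  27  29  39]
 [112  39  25  27  26  28  47]
 [114  41  26  26  28  26  58]
 [119  40  28  26  27  29  67]
 [122  43  26  27  27  28  71]
 [124  43  27  27  26  29  74]
 [130  48  26  29  25  28  74]
 [140  63  29  26  27  29  80]
 [148  87  32  27  27  30  81]
 [155 116  48  28  31  41  87]
 [156 139  77  33  44  75 109]
 [158 154 113  56  82 122 140]
 [159 159 138  93 125 151 156]
 [158 158 154 130 147 158 160]
 [159 159 158 151 156 158 160]
 [160 160 157 157 159 160 160]
 [159 157 159 160 158 159 159]
 [157 157 160 159 159 159 159]
 [158 157 158 159 158 160 160]
 [159 157 158 160 161 159 159]
 [159 158 157 158 159 158 160]
 [155 157 157 156 159 160 160]
 [155 154 155 155 156 156 158]
 [151 152 149 148 145 144 144]
 [146 147 141 138 123 118 113]
 [141 142 137 122 100  84  73]
 [145 144 133 104  77  53  43]
 [153 150 123  81  55  36  29]
 [152 140 103  55  39  30  27]
 [139 112  72  39  31  27  28]
 [110  69  44  31  34  33  30]
 [ 65  42  31  32  44  42  28]
 [ 35  30  32  43  72  67  31]
 [ 27  32  44  64  98  88  38]
 [ 30  44  61  78 103  93  45]
 [ 42  68  74  68  93  96  58]
 [ 68  88  69  48  84  98  74]
 [ 88  97  70  41  81 101  86]
 [ 90  99  82  60  88 100  95]]
[[284.20679217 178.69651415]
 [284.30878059 175.75175252]
 [284.4126085  172.75485297]
 [284.51832758 169.70437568]]
```

Clearances are ample: 65 mm to the atomiser and 58 mm to the cup beyond the body's ends. Going down in small steps with the force watched.

```bash
python3 -m crank '[{"rot":[0,0,0],"travel":[0,0,45],"hand":0},{"rot":[0,0,0],"travel":[0,0,80],"hand":0},{"rot":[0,0,0],"travel":[0,0,88],"hand":0},{"rot":[0,0,0],"travel":[0,0,90],"hand":0}]'; for i in 1; do python3 -m crank '[{"rot":[0,0,0],"travel":[0,0,2],"hand":0},{"rot":[0,0,0],"travel":[0,0,3],"hand":0}]';python3 -m crank '[{"rot":[0,0,0],"travel":[0,0,2],"hand":0},{"rot":[0,0,0],"travel":[0,0,3],"hand":0}]'; done
```

```text
clock: 4.82
eef_pos: [0.5463, -0.0147, 0.0301]
orientation: [-3.142, 0.001, -0.218]
wrist_force: [0.6, 0.0, 0.3]
grip_width: 0.0006
finger_force: 0.0
clock: 5.08
eef_pos: [0.547, -0.0149, 0.028]
orientation: [-3.142, -0.002, -0.218]
wrist_force: [-0.2, 0.6, 0.8]
grip_width: 0.0004
finger_force: 0.0
clock: 5.32
eef_pos: [0.5464, -0.0149, 0.0243]
orientation: [3.142, -0.0, -0.218]
wrist_force: [-0.2, -1.0, 0.7]
grip_width: 0.0002
finger_force: 0.0
```

```bash
python3 -m crank '[{"rot":[0,0,0],"travel":[0,0,2],"hand":0},{"rot":[0,0,0],"travel":[0,0,3],"hand":0}]' | grep -E "eef|wrist";python3 -m crank '[{"rot":[0,0,0],"travel":[0,0,2],"hand":0},{"rot":[0,0,0],"travel":[0,0,3],"hand":0}]' | grep -E "eef|wrist"
python3 - <<'E'
from plant import arm
import pickle;from h import *
w=arm.get_image("wrist");s=arm.get_image("side");t=arm.get_state()["eef_pos"];out=[]
for r,b in((w,(190,330,150,270)),(s,(240,340,150,236))):
    x0,x1,y0,y1=b;im=cv2.resize(r["image"][y0:y1,x0:x1],(400,343));im=np.clip(im*1.8,0,255).astype(np.uint8);out.append(im)
    print(proj(r,[t]))
cv2.imwrite("pics/w5.png",np.hstack(out)[:,:,::-1])
E
```

```text
eef_pos: [0.5468, -0.0149, 0.0214]
wrist_force: [1.0, -0.6, 4.2]
eef_pos: [0.5474, -0.015, 0.0187]
wrist_force: [2.7, -1.0, 4.7]
[[282.53896777 240.10631319]]
[[282.87296823 205.39954343]]
```

View pics/w5.png

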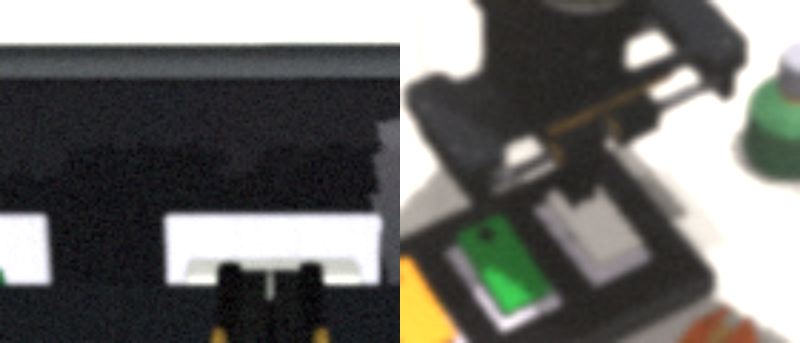

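Contact: about 5 N, with the fingertips on the far end of the white cap and the cap tipping. Continuing to the stop.

```bash
python3 -m crank '[{"rot":[0,0,0],"travel":[0,0,2],"hand":0},{"rot":[0,0,0],"travel":[0,0,3],"hand":0}]' | grep -E "eef|wrist";python3 -m crank '[{"rot":[0,0,0],"travel":[0,0,1],"hand":0},{"rot":[0,0,0],"travel":[0,0,2],"hand":0}]' | grep -E "eef|wrist"
```

```text
eef_pos: [0.5475, -0.015, 0.0159]
wrist_force: [3.9, -1.4, 10.1]
eef_pos: [0.5482, -0.0151, 0.0143]
wrist_force: [5.5, -1.9, 9.7]
```

```bash
python3 -m crank '[{"rot":[0,0,0],"travel":[0,0,1],"hand":0},{"rot":[0,0,0],"travel":[0,0,1],"hand":0}]' | grep -E "eef|wrist"
```

```text
eef_pos: [0.5484, -0.0151, 0.014]
wrist_force: [3.9, -1.6, 16.3]
```

```bash
python3 -m crank '[{"rot":[0,0,0],"travel":[0,0,1],"hand":0},{"rot":[0,0,0],"travel":[0,0,2],"hand":0},{"rot":[0,0,0],"travel":[0,0,2],"hand":0}]' | grep -E "eef|wrist"
```

```text
eef_pos: [0.5487, -0.0152, 0.0135]
wrist_force: [-3.5, -1.3, 33.7]
```

Hard stop: the force jumped to 34 N with no further travel. Lifting and checking.

```bash
python3 -m crank '[{"rot":[0,0,0],"travel":[0,0,-50],"hand":0},{"rot":[0,0,0],"travel":[0,0,-108],"hand":0},{"rot":[0,0,0],"travel":[0,0,-108],"hand":0},{"rot":[0,0,0],"travel":[0,0,-108],"hand":0}]'
python3 - <<'E'
from plant import arm
import pickle;from h import *
w=arm.get_image("wrist");t=arm.get_state();print(t["eef_pos"],t["orientation"])
cv2.imwrite("pics/w6.png",w["image"][:,:,::-1])
Ro=R.from_euler("xyz",t["orientation"])
g=cv2.cvtColor(w["image"],cv2.COLOR_RGB2GRAY)
for p in((.5846,.1749,.048),(.5711,.1111,.048),(.5568,.048,.048),(.5422,-.0158,.04)):
    q=proj(w,p)[0];x,y=np.round(q).astype(int);a=g[y-14:y+15,max(x-14,0):x+15]<45
    n,l,st,c=cv2.connectedComponentsWithStats(a.astype(np.uint8));
    print(q.round(1),[(c[i].round(1)+[max(x-14,0),y-14],st[i,4]) for i in range(1,n) if st[i,4]>20])
    print((Ro.inv().apply(np.array(p)-t["eef_pos"])*1000).round(1))
E
```

```text
clock: 7.55
eef_pos: [0.5451, -0.0149, 0.1169]
orientation: [3.141, 0.002, -0.218]
wrist_force: [0.0, 0.1, 0.5]
grip_width: 0.0004
finger_force: 0.0
[ 0.54483784 -0.01490213  0.11634376] [ 3.1409464   0.0033022  -0.21816952]
[ 33.5 210.9] [(array([ 33.5, 198. ]), np.int32(81)), (array([ 33.6, 210.9]), np.int32(119))]
[  -2.  -194.    68.2]
[117.8 210.1] [(array([117.6, 210.2]), np.int32(81))]
[  -1.4 -128.7   68.3]
[201.  210.5] [(array([201.1, 210.6]), np.int32(125))]
[ -1.7 -64.   68.3]
[284.8 208.3] [(array([284.3, 203.3]), np.int32(82))]
[-2.1  1.4 76.4]
```

View pics/w6.png

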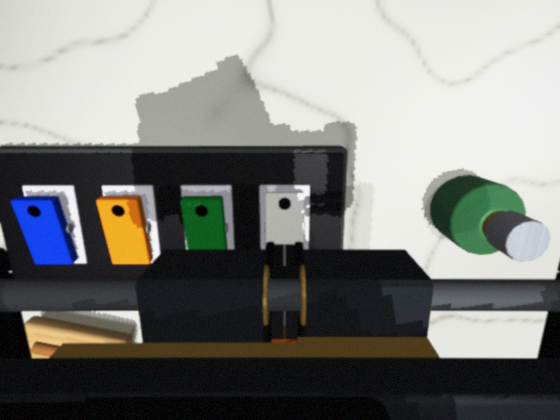

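White is on: its dot went up to row 203 while the others stayed at about 211. Now the blue rocker: 195 mm along tool -y, then the same press profile.

```bash
python3 -m crank '[{"rot":[0,0,0],"travel":[0,-60,0],"hand":0},{"rot":[0,0,0],"travel":[0,-120,0],"hand":0},{"rot":[0,0,0],"travel":[0,-180,0],"hand":0},{"rot":[0,0,0],"travel":[0,-195,0],"hand":0},{"rot":[0,0,0],"travel":[0,-195,0],"hand":0},{"rot":[0,0,0],"travel":[0,-195,50],"hand":0},{"rot":[0,0,0],"travel":[0,-195,80],"hand":0},{"rot":[0,0,0],"travel":[0,-195,92],"hand":0},{"rot":[0,0,0],"travel":[0,-195,94],"hand":0},{"rot":[0,0,0],"travel":[0,-195,96],"hand":0},{"rot":[0,0,0],"travel":[0,-195,98],"hand":0},{"rot":[0,0,0],"travel":[0,-195,100],"hand":0},{"rot":[0,0,0],"travel":[0,-195,102],"hand":0},{"rot":[0,0,0],"travel":[0,-195,104],"hand":0},{"rot":[0,0,0],"travel":[0,-195,105],"hand":0},{"rot":[0,0,0],"travel":[0,-195,106],"hand":0},{"rot":[0,0,0],"travel":[0,-195,106],"hand":0}]'
```

```text
clock: 9.72
eef_pos: [0.5911, 0.1754, 0.014]
orientation: [-3.14, -0.005, -0.219]
wrist_force: [6.0, -2.5, 11.4]
grip_width: 0.0006
finger_force: 6.0
```

```bash
python3 -m crank '[{"rot":[0,0,0],"travel":[0,0,1],"hand":0},{"rot":[0,0,0],"travel":[0,0,2],"hand":0},{"rot":[0,0,0],"travel":[0,0,2],"hand":0}]' | grep -E "eef|wrist"
```

```text
eef_pos: [0.5914, 0.1754, 0.0136]
wrist_force: [0.5, -4.5, 25.6]
```

Stop reached (26 N, no more travel). Lift and check numerically.

```bash
python3 -m crank '[{"rot":[0,0,0],"travel":[0,0,-50],"hand":0},{"rot":[0,0,0],"travel":[0,0,-108],"hand":0},{"rot":[0,0,0],"travel":[0,0,-108],"hand":0},{"rot":[0,0,0],"travel":[0,0,-108],"hand":0}]' | grep -E "eef|wrist"
cat > dots.py <<'E'
from plant import arm
from h import *
w=arm.get_image("wrist");t=arm.get_state();print(t["eef_pos"])
Ro=R.from_euler("xyz",t["orientation"]);g=cv2.cvtColor(w["image"],cv2.COLOR_RGB2GRAY)
for k,p in zip("bagw",((.5846,.1749,.048),(.5711,.1111,.048),(.5568,.048,.048),(.5422,-.0158,.048))):
    q=proj(w,p)[0];x,y=np.round(q).astype(int);x0=max(x-14,0);a=g[y-14:y+10,x0:x+15]<45
    n,l,st,c=cv2.connectedComponentsWithStats(a.astype(np.uint8))
    print(k,q.round(1),[((c[i]+[x0,y-14]).round(1),st[i,4]) for i in range(1,n) if st[i,4]>20],(Ro.inv().apply(np.array(p)-t["eef_pos"])*1000).round(1))
E
python3 dots.py
```

```text
eef_pos: [0.5877, 0.1754, 0.1173]
wrist_force: [-0.3, -0.1, 0.1]
[0.58740183 0.17526832 0.11660183]
b [284.4 211.3] [(array([284.4, 204.2]), np.int32(151))] [-2.5  0.9 68.6]
a [367.8 210.6] [(array([367. , 210.6]), np.int32(90))] [-1.9 66.1 68.7]
g [450.8 211. ] [(array([450.6, 210.8]), np.int32(91))] [ -2.2 130.8  68.8]
w [535.2 211.6] [(array([528.1, 203.7]), np.int32(77))] [ -2.7 196.2  68.9]
```

Blue and white are on, with their dots shifted as expected; amber and green are unchanged. Now amber, 65 mm along +y.

```bash
python3 -m crank '[{"rot":[0,0,0],"travel":[0,50,0],"hand":0},{"rot":[0,0,0],"travel":[0,65,0],"hand":0},{"rot":[0,0,0],"travel":[0,65,0],"hand":0},{"rot":[0,0,0],"travel":[0,65,50],"hand":0},{"rot":[0,0,0],"travel":[0,65,80],"hand":0},{"rot":[0,0,0],"travel":[0,65,92],"hand":0},{"rot":[0,0,0],"travel":[0,65,94],"hand":0},{"rot":[0,0,0],"travel":[0,65,96],"hand":0},{"rot":[0,0,0],"travel":[0,65,98],"hand":0},{"rot":[0,0,0],"travel":[0,65,100],"hand":0},{"rot":[0,0,0],"travel":[0,65,102],"hand":0},{"rot":[0,0,0],"travel":[0,65,104],"hand":0},{"rot":[0,0,0],"travel":[0,65,106],"hand":0},{"rot":[0,0,0],"travel":[0,65,107],"hand":0},{"rot":[0,0,0],"travel":[0,65,108],"hand":0},{"rot":[0,0,0],"travel":[0,65,108],"hand":0}]'
```

```text
clock: 12.65
eef_pos: [0.5774, 0.1118, 0.0135]
orientation: [-3.141, -0.006, -0.219]
wrist_force: [0.2, -3.0, 26.4]
grip_width: 0.0003
finger_force: 12.8
```

```bash
python3 -m crank '[{"rot":[0,0,0],"travel":[0,0,-50],"hand":0},{"rot":[0,0,0],"travel":[0,0,-108],"hand":0},{"rot":[0,0,0],"travel":[0,0,-108],"hand":0},{"rot":[0,0,0],"travel":[0,0,-108],"hand":0}]' | grep -E "eef|wrist"
python3 dots.py
```

```text
eef_pos: [0.5736, 0.1117, 0.1172]
wrist_force: [0.5, 1.1, -1.2]
[0.57330446 0.11156879 0.11654201]
b [200.9 211.4] [(array([202.8, 204.5]), np.int32(169))] [ -2.5 -64.4  68.5]
a [284.3 210.7] [(array([283.9, 204.1]), np.int32(93))] [-1.9  0.8 68.5]
g [367. 211.] [(array([366.6, 210.9]), np.int32(112))] [-2.2 65.5 68.6]
w [450.9 211.6] [(array([446.1, 203.5]), np.int32(74))] [ -2.6 131.   68.7]
```

White, blue and amber are all on, green is off, and the arm is clear of everything.

```bash
python3 -c "
from plant import arm
print(arm.hand_in())"
```

```text
the job is handed in; nothing more can be done
None
```

I pressed white, blue and amber on in that order, each to its hard stop, left green off and touched none of the loose items, then handed the job in at about 13 s; the last wrist picture showed three rockers on and green off, but hand-in returned no verdict.

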